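# Draw the levelling shim from under a loaded stand

## Task

The round three-footed stand with the jar on it is propped up on a steel shim under one foot. Draw the shim gently out from under that foot so that the stand sits level on its own three feet, where it is and with the jar still standing on it, then lay the shim flat on the floor of the shallow grey tray without dropping it. Leave the other things on the bench alone.

Things in the scene. Friction and masses are not known exactly. Their poses are not given: they have to be found in the camera images.
- shim: loose bare steel shim, 0.14 kg: a flat strip 110 long, 28 wide, 6 thick, flat on the bench, with an upright tab at the end that sticks out from under the stand. Origin: centre of the strip's underside; x along the strip, away from the tab and in under the stand; z up. Draw it out along its -x: 30 or more frees it from the foot, which rests about 35 towards +x of the origin; a few newtons suffice
- shim_tab (a point): centre of the shim's upright tab, 46 towards -x of the shim's origin and 24 above its underside; axes as the shim. The tab is 12 thick along x, 24 wide along y, and its top is 40 above the strip's underside
- stand: loose round aluminium plate, 160 across, 10 thick, on three domed black rubber feet, 0.6 kg; its top is 32 above the foot tips. Origin: centre of the plan at the level of the foot tips; z up through the plate. Feet 65 from the centre, one on -x, the others 60 degrees either side of +x. The foot on -x stands on the shim, so the plate leans 0.06 rad; without the shim it is level
- stand_foot (a point): tip (underside) of the stand's foot that stands on the shim
- jar: white plastic jar with black lid, 66 across, 91 high, about 0.2 kg, standing loose near the middle of the stand. Origin: centre of its underside; z up
- tray: shallow open grey plastic tray fixed to the bench, 140 along its x, 180 along its y, 14 high, walls and floor 4 thick. Origin: centre of its underside; z up
- weight: bystander, to be left alone: brass weight with a knob, 25 wide, 30 high. Origin: centre of its underside
- bottle: bystander, to be left alone: brown glass bottle with white cap, 56 wide, 114 high. Origin: centre of its underside
- mould: bystander, to be left alone: stainless ring, 58 across, 12 high. Origin: centre of its underside
- vial: bystander, to be left alone: small glass vial with black cap, 27 wide, 56 high. Origin: centre of its underside
- jar_small: bystander, to be left alone: small white jar with green lid, 52 wide, 67 high. Origin: centre of its underside
Mind the look-alikes: they are no part of the job. Leave any blue or red look-alike of the jar alone. There is more than one size of the shim; the job needs the larger.

How it is judged (in metres and radians):
On the way:
1. the shim is out from under the foot and the stand sits level where it was (angle between stand's own z axis and vertical below 0.02 rad and distance of stand from where it was at the start of the episode below 0.02 m and horizontal distance between stand_foot and shim above 0.055 m), for 0.2 s.
At the end, for the whole second after the job is handed in: The stand is level on its three feet (within 0.02 rad) and within 20 mm of where it stood, the jar stands upright on it, and the shim lies flat on the tray's floor (underside within 10 mm of the tray's underside, tilt under 0.06 rad, its middle inside the tray), everything at rest (angle between stand's own z axis and vertical below 0.02 rad and distance of stand from where it was at the start of the episode below 0.02 m and angle between jar's own z axis and vertical below 0.04 rad and distance between jar and stand below 0.06 m and z of shim in the frame of tray below 0.01 m and angle between shim's own z axis and vertical below 0.06 rad and x of shim in the frame of tray between -0.07 and 0.07 m and y of shim in the frame of tray between -0.09 and 0.09 m and linear speed of each of shim, stand, jar below 0.02 m/s); the robot touches nothing.
It fails at once if the stand is dragged more than 25 mm from its place or tipped beyond 0.12 rad (distance of stand from where it was at the start of the episode above 0.025 m or angle between stand's own z axis and vertical above 0.12 rad).
It fails at once if the jar is moved more than 30 mm or tips beyond 0.2 rad (distance of jar from where it was at the start of the episode above 0.03 m or angle between jar's own z axis and vertical above 0.2 rad).
It fails at once if the shim is dropped (it moves faster than 0.7 m/s with no finger on it, a fall of about 25 mm) (linear speed of shim above 0.7 m/s and contact force between the fingers and shim below 0.05 N).
It fails at once if a bystander is moved more than 30 mm (distance of any of weight, bottle, mould, vial, jar_small from where it was at the start of the episode above 0.03 m).
It also fails if it takes over 40 s, if anything falls off the work surface, if the arm or the gripper's body presses on something with over 40 N, if the wrist force passes 120 N, or if a joint passes its speed limit or range.

## Robot

A 6-joint arm with a two-finger parallel gripper is mounted at the origin on a cart in front of the work surface, level with it; the furniture and walls round the work are solid. World frame = base frame: x ahead of the robot, y to its left, z up, the work surface at z = 0. Lengths are in mm, angles in rad, forces in N, time in s.
With the tool pointing down it reaches from about 275 to 1000 mm from the base axis. Payload 8.4 kg.
Tool frame: the origin (TCP) lies between the finger pads; the fingertips stand 8 mm ahead of it and the grasp point (between the pads) lies 11 mm behind it; z points along the fingers, y is the line along which they close (so a half turn about z gives the same grasp; the last joint's range is limited). The gripper opens to 85 mm and grips with 20 to 120 N. Pads are 22 mm wide; open, the fingers measure 114 mm over their backs; the gripper's body (76 mm by 85 mm) begins 54 mm behind the grasp point. The pads swing forward as they close: fully open they stand 13 mm farther back than shut.
Start: joints at [-1.31, 0.353, 1.633, -0, 1.155, -0.002], TCP at [162.364, -603.544, 239.281] pointing down, gripper open.
Joint ranges: [-2.63, 2.63], [-0.92, 2.1], [0.06, 2.66], [-1.3, 4.44], [0, 2.69], [-3.02, 3.02]. Speed limits (rad/s): [2.22, 2.22, 2.79, 3.14, 3.14, 3.14].

## Interface

Orientations are given as a 3x3 rotation matrix whose columns are the frame's x, y, z axes.
In Python, from rig import env gives the robot as it stands. The module is installed in compiled form; this text tells all that it offers.
- The arm moves only by the tool send_rows, never from a script. Its arguments are lists of equal length, an entry for each row: "slide": the shift along the tool's x, y, z in mm, a list of three; "roll": the turn about the tool's z in rad. In form: {"slide": [[x, y, z], ...], "roll": [roll, ...]}. A call has exactly 8 rows; each row shifts and turns the commanded pose from where the row before left it, along the tool's axes as they then stand; what a row does not reach is not made up. A row lasts 1/12 s, in which the tool goes at most 41.7 mm and 7.16 degrees, less where a joint would pass 70% of its speed; a pose out of reach is approached as far as the arm can. A call is refused whole if a number of a shift passes 41.7 or a number of a turn 0.125, either way. A call with a gripper value outside its range is refused whole. "jaw" is the opening in per cent of the stroke, from 0 (shut) to 100 (fully open), set as the call begins (left out, the last holds). The fingers move at their own pace and stop on an object; "squeeze" is the grip in N (left out, the last holds). Time passes only in rows, so rows that do not move let the fingers close, or fill a call up. It gives the time, the measured TCP pose, the force, the opening and the grip force at its end, in the units of the state.
- env.state(): the state, without advancing time (a new reading comes with each control period).
- env.snapshot(name): name is "scene" or "side" or "wrist"; returns the picture (480x640x3 uint8, blue, green, red); there is no depth.
- env.camera_params(name): a dict with "camera_matrix" (3x3 intrinsics, pixels), "rvec" (rotation vector, rad) and "tvec" (3), from world to camera coordinates, as OpenCV has them. Camera axes: x right, y down, z forward; pixel columns grow to the right and rows downward; lengths in mm; the calibration is good to about 2 mm. A picture is of the moment at which its call begins: read the wrist's pose just before it. camera_params takes no time and is no camera call; for the wrist camera it gives the pose at the moment of the call.
- env.job_done(): hands the job in; it is judged then, once.
The state is a dict: "time": time; "joints": joint angles; "joint_vel": joint speeds; "joint_efforts": joint torques, N m; "position": TCP position; "orientation": TCP orientation; "ft_force": force on the tool from outside, world axes, zero at the start; "ft_torque": the same for the moment, N m; "width": opening from 0.0 (shut) to 1.0 (fully open); "grip_force": force on a finger pad.
Only numpy, scipy, OpenCV 4.12 (cv2) and the standard library are available. Lean on these libraries where they do the work, as an engineer would, in place of code of your own. Each camera call takes 0.05 s, during which the arm holds its last target. There are 200 camera calls.

## Working session

There is one attempt and no reset: what is moved stays moved. The work goes in short steps, Python scripts to look and compute and a tool call to move; the robot and the scene stay as the last step left them, time stands still between calls to the robot, and variables do not carry over. Pictures are saved under pics/ and viewed, at most 10 in all, crops included, and the job is handed in when it is done.

Besides the shell and the picture viewer there is one more tool, called after "Emit:" in YAML: its name, and indented under it one key for each argument. send_rows: Moves the arm, as the interface text tells. Its arguments: {"type":"object","properties":{"slide":{"type":"array"},"roll":{"type":"array"},"jaw":{"type":"number"},"squeeze":{"type":"number"}},"required":["slide","roll"]}

```bash
mkdir -p pics
cat > h.py <<'E'
import cv2,numpy as np
from rig import env
def cam(n):
    p=env.camera_params(n);K=np.array(p["camera_matrix"],float);R=cv2.Rodrigues(np.array(p["rvec"],float))[0];t=np.array(p["tvec"],float).ravel();return K,R,t
def ray(c,u,v,z):
    K,R,t=c;d=R.T@np.linalg.inv(K)@np.array([u,v,1.]);o=-R.T@t;return o+d*(z-o[2])/d[2]
def proj(c,P):
    K,R,t=c;q=K@(R@np.array(P,float)+t);return q[:2]/q[2]
E
python3 - <<'E'
from h import *
for n in("scene","side"):
    cv2.imwrite(f"pics/{n}0.png",env.snapshot(n))
    K,R,t=cam(n);print(n,(-R.T@t).round(),K[0,0])
s=env.state();print(s["time"],s["position"],s["orientation"],s["width"])
E
```

```text
scene [-380.  706.  666.] 490.88941223322894
side [  88. 1395. 1115.] 563.1247512528028
0.1 [ 162.28735029 -603.15036268  238.64912656] [[ 9.65660023e-01  2.59808836e-01 -2.98231585e-04]
 [ 2.59809006e-01 -9.65659320e-01  1.16539086e-03]
 [ 1.47887331e-05 -1.20285462e-03 -9.99999276e-01]] 0.9996678146854636
```

View pics/scene0.png

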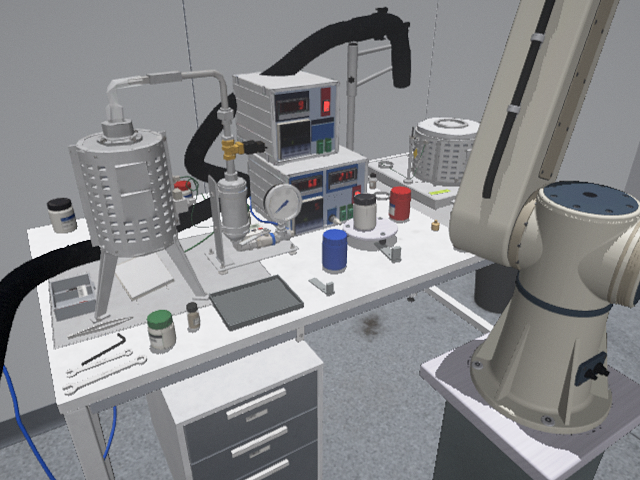

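View pics/side0.png

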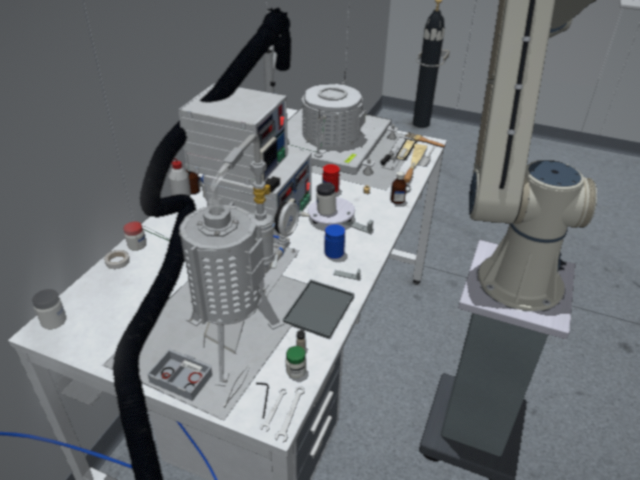

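The scene view shows the stand at about (368,232) and the tab of the larger shim at (396,254). The small shim is at (322,287) and the tray at (256,303). In the side view the stand is at (331,213), the tab at (369,226) and the tray at (320,308).

Run:
```python
from h import *
a=cam("scene");b=cam("side")
def tri(p,q):
    P=[];
    A=[];B=[]
    for (K,R,t),(u,v) in((a,p),(b,q)):
        o=-R.T@t;d=R.T@np.linalg.inv(K)@np.array([u,v,1.]);d/=np.linalg.norm(d);M=np.eye(3)-np.outer(d,d);A.append(M);B.append(M@o)
    return np.linalg.solve(sum(A),sum(B))
print("tab",tri((396,254),(369,226)).round(), ray(a,396,247,40).round())
print("stand a",ray(a,368,230,35).round(),"b",ray(b,331,212,35).round())
for p in[(210,299),(288,279),(303,302),(227,328)]:print("tray",ray(a,*p,14).round())
for p in[(322,282),(353,296),(322,335),(286,309)]:print("tray b",ray(b,*p,14).round())
s=cv2.imread("pics/scene0.png")[180:300,290:450];t=cv2.imread("pics/side0.png")[160:280,290:450]
cv2.imwrite("pics/c.png",cv2.resize(np.vstack([s,t]),None,fx=2.5*1,fy=2.5,interpolation=cv2.INTER_CUBIC) if 0 else cv2.resize(np.hstack([s,t]),None,fx=2.5,fy=2.5,interpolation=cv2.INTER_CUBIC))
```

```text
tab [494. -55.  17.] [493. -53.  40.]
stand a [620. -53.  35.] b [629. -53.  35.]
tray [552. 442.  14.]
tray [536. 248.  14.]
tray [432. 264.  14.]
tray [432. 448.  14.]
tray b [532. 259.  14.]
tray b [429. 278.  14.]
tray b [453. 450.  14.]
tray b [580. 402.  14.]
```

View pics/c.png

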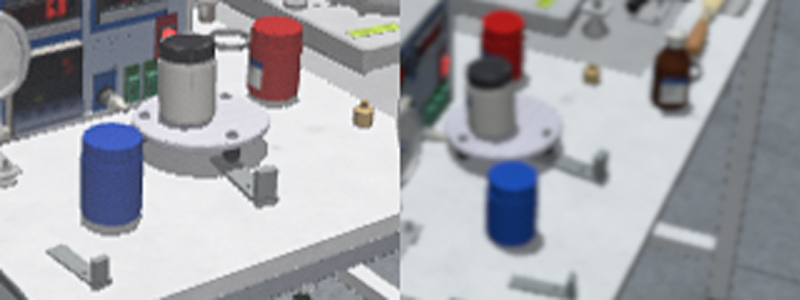

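The tab is near (494,-55), with the shim pointing roughly along +x, and the tray is near (490,350). I'll go above the tab for a close look.

Emit:
send_rows:
  slide:
    - [27.5,-28,0]
    - [27.5,-28,0]
    - [27.5,-28,0]
    - [27.5,-28,0]
    - [27.5,-28,0]
    - [27.5,-28,0]
    - [27.5,-28,0]
    - [27.5,-28,0]
  roll: [0,0,0,0,0,0,0,0]

```text
time: 0.77
position: [316.9, -328.2, 239.2]
orientation: [[0.966, 0.259, -0.0], [0.259, -0.966, 0.0], [-0.0, -0.0, -1.0]]
ft_force: [1.2, 0.3, 0.7]
width: 0.999
grip_force: 0.0
```

Emit:
send_rows:
  slide:
    - [27.5,-28,0]
    - [27.5,-28,0]
    - [27.5,-28,0]
    - [27.5,-28,0]
    - [27.5,-28,0]
    - [27.5,-28,0]
    - [27.5,-28,0]
    - [0,0,0]
  roll: [0,0,0,0,0,0,0,0]

```text
time: 1.43
position: [454.2, -85.8, 239.4]
orientation: [[0.965, 0.264, 0.002], [0.264, -0.965, 0.002], [0.002, -0.001, -1.0]]
ft_force: [-0.3, -0.3, 0.1]
width: 0.995
grip_force: 0.0
```

Run:
```python
from h import *
K,R,t=c=cam("wrist");print((-R.T@t).round(),K[0,0])
cv2.imwrite("pics/w1.png",env.snapshot("wrist"));np.savez("w1.npz",K=K,R=R,t=t)
s=env.state();print(s["time"],s["position"],s["orientation"][:2],s["ft_force"])
print(proj(c,(494,-55,40)),proj(c,(560,-55,6)))
```

```text
[524. -66. 374.] 345.3495921549466
1.4833 [452.77024715 -87.9428997  239.11102163] [[ 9.64363805e-01  2.64579760e-01  5.18939275e-05]
 [ 2.64579694e-01 -9.64363671e-01  5.43659812e-04]] [-0.40209576 -0.36743302  0.84385912]
[298.00225288 168.79102504] [316.43462282 100.683979  ]
```

View pics/w1.png

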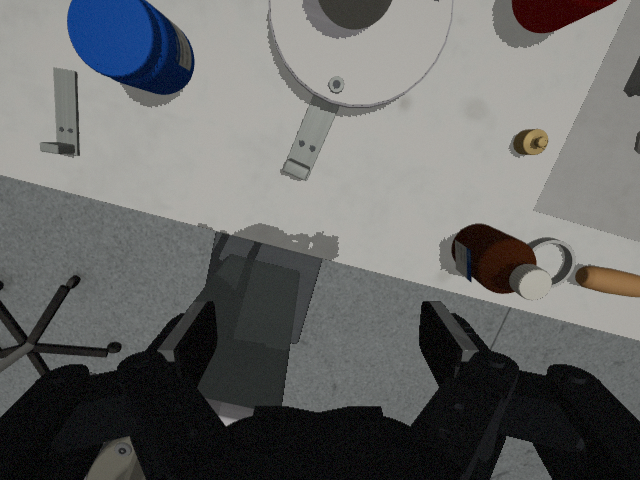

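The wrist view shows the tab at about (297,170), the strip running up-right to about (325,100), the stand's screw at (336,85), and the small shim far left. I'll zoom in on the tab.

Run:
```python
from h import *
f=np.load("w1.npz");c=(f["K"],f["R"],f["t"])
print("nadir",proj(c,(524,-66,0)))
im=cv2.imread("pics/w1.png")[70:190,250:370]
cv2.imwrite("pics/w1c.png",cv2.resize(im,(600,600),interpolation=cv2.INTER_CUBIC))
```

```text
nadir [317.55466138 140.25253375]
```

View pics/w1c.png

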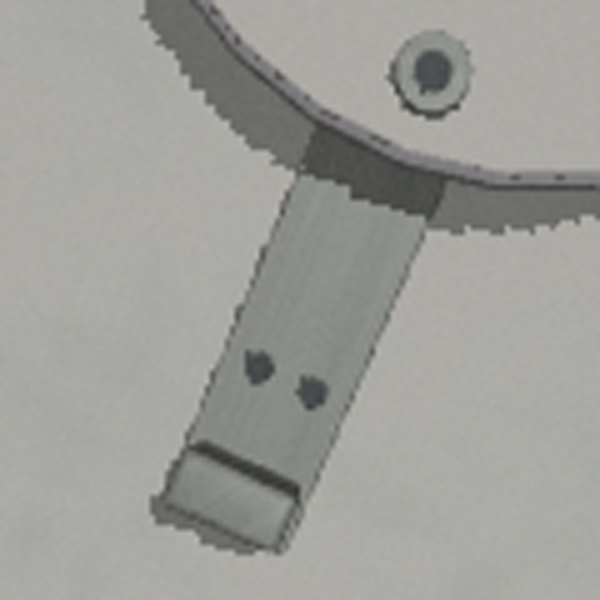

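Run:
```python
from h import *
f=np.load("w1.npz");c=(f["K"],f["R"],f["t"])
r=lambda u,v,z:ray(c,250+u/5,70+v/5,z)
T=np.array([r(*p,40) for p in[(190,452),(297,500),(275,547),(167,497)]]);print(T.round(1),T.mean(0).round(1))
for p,q in[((300,175),(187,440)),((425,228),(305,490))]:
    d=r(*p,6)-r(*q,6);print(np.arctan2(d[1],d[0]))
L=[r(*p,6) for p in((300,175),(425,228))];print(L)
print("screw",r(432,70,38))
s=env.state();o=np.array(s["orientation"]);print(s["position"]);print("roll now",np.arctan2(o[1,0],o[0,0]))
```

```text
[[499.  -44.   40. ]
 [495.8 -65.7  40. ]
 [486.1 -63.9  40. ]
 [489.8 -41.8  40. ]] [492.7 -53.8  40. ]
-0.16667544372383897
-0.17434934655557882
[array([554.4563728 , -49.87378067,   6.        ]), array([551.49014537, -76.62899906,   6.        ])]
screw [574.94709998 -69.56964867  38.        ]
[452.77024715 -87.9428997  239.11102163]
roll now 0.26776806345160586
```

Emit:
send_rows:
  slide:
    - [0,0,0]
    - [0,0,0]
    - [0,0,0]
    - [0,0,0]
    - [8.5,-10,35]
    - [8.5,-10,35]
    - [8.5,-10,35]
    - [8.5,-10,35]
  roll: [0.108,0.108,0.108,0.108,0,0,0,0]

```text
time: 2.15
position: [491.7, -57.9, 98.0]
orientation: [[0.986, -0.17, 0.001], [-0.17, -0.986, -0.0], [0.001, 0.0, -1.0]]
ft_force: [1.1, -1.2, 0.4]
width: 0.998
grip_force: 0.0
```

Emit:
send_rows:
  slide:
    - [0,0,0]
    - [0,0,0]
    - [0,0,0]
    - [0,0,0]
    - [0,0,0]
    - [0,0,0]
    - [0,0,0]
    - [0,0,0]
  roll: [0,0,0,0,0,0,0,0]
  jaw: 60

```text
time: 2.82
position: [492.1, -57.3, 100.1]
orientation: [[0.986, -0.168, 0.001], [-0.168, -0.986, -0.0], [0.001, -0.0, -1.0]]
ft_force: [-1.2, -0.3, 0.0]
width: 0.603
grip_force: 0.0
```

Run:
```python
from h import *
c=cam("wrist");im=env.snapshot("wrist");s=env.state();o=np.array(s["orientation"]);p=np.array(s["position"])
print(p,np.arctan2(o[1,0],o[0,0]),(o.T@(np.array([493,-54,20])-p)).round(1))
print("tab proj",proj(c,(493,-54,40)))
cv2.imwrite("pics/w2.png",im)
```

```text
[492.03559781 -57.19238808  99.85389835] -0.1692557362533844 [ 0.3 -3.3 79.9]
tab proj [312.41954497 264.92255521]
```

View pics/w2.png

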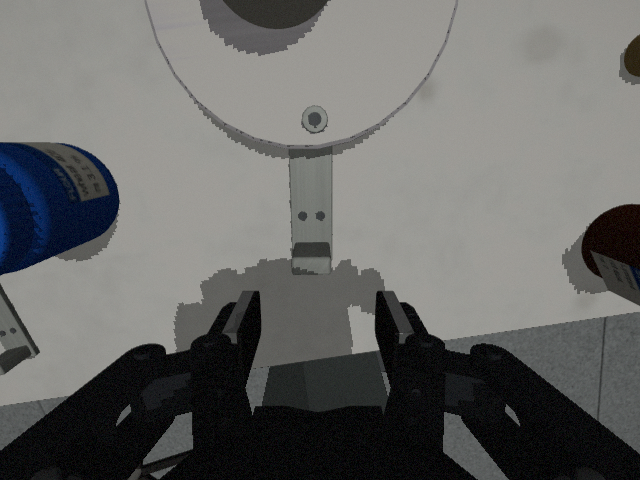

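The tab top is at (311,265), as predicted, and the strip is aligned with the tool. I'll descend and grip gently.

Emit:
send_rows:
  slide:
    - [0,-3.5,15]
    - [0,0,20]
    - [0,0,20]
    - [0,0,15]
    - [0,0,10]
    - [0,0,0]
    - [0,0,0]
    - [0,0,0]
  roll: [0,0,0,0,0,0,0,0]

```text
time: 3.53
position: [493.0, -53.7, 19.9]
orientation: [[0.986, -0.168, 0.001], [-0.168, -0.986, -0.0], [0.001, -0.0, -1.0]]
ft_force: [-0.2, 0.3, 0.1]
width: 0.599
grip_force: 0.0
```

Emit:
send_rows:
  slide:
    - [0,0,0]
    - [0,0,0]
    - [0,0,0]
    - [0,0,0]
    - [0,0,0]
    - [0,0,0]
    - [0,0,0]
    - [0,0,0]
  roll: [0,0,0,0,0,0,0,0]
  jaw: 10
  squeeze: 35

```text
time: 4.2
position: [493.1, -53.7, 20.2]
orientation: [[0.986, -0.168, 0.001], [-0.168, -0.986, -0.0], [0.001, -0.0, -1.0]]
ft_force: [-0.8, 0.8, 6.4]
width: 0.273
grip_force: 34.4
```

Emit:
send_rows:
  slide:
    - [-1,0,0]
    - [-2,0,0]
    - [-3,0,0]
    - [-3,0,0]
    - [-3,0,0]
    - [-3,0,0]
    - [-3,0,0]
    - [-3,0,0]
  roll: [0,0,0,0,0,0,0,0]

```text
time: 4.87
position: [473.9, -50.4, 20.2]
orientation: [[0.986, -0.168, 0.005], [-0.168, -0.986, -0.001], [0.005, -0.0, -1.0]]
ft_force: [6.1, -1.5, 3.7]
width: 0.27
grip_force: 34.9
```

Emit:
send_rows:
  slide:
    - [-3,0,0]
    - [-3,0,0]
    - [-3,0,0]
    - [-3,0,0]
    - [-3,0,0]
    - [-3,0,0]
    - [-3,0,0]
    - [-3,0,0]
  roll: [0,0,0,0,0,0,0,0]

```text
time: 5.53
position: [449.9, -46.3, 20.2]
orientation: [[0.986, -0.168, 0.004], [-0.168, -0.986, -0.0], [0.004, -0.0, -1.0]]
ft_force: [5.4, -0.9, 6.4]
width: 0.272
grip_force: 35.2
```

Emit:
send_rows:
  slide:
    - [-3,0,0]
    - [-3,0,0]
    - [-3,0,0]
    - [-3,0,0]
    - [-2,0,0]
    - [0,0,0]
    - [0,0,0]
    - [0,0,0]
  roll: [0,0,0,0,0,0,0,0]

```text
time: 6.2
position: [435.8, -43.9, 20.2]
orientation: [[0.986, -0.168, 0.003], [-0.168, -0.986, -0.0], [0.003, -0.0, -1.0]]
ft_force: [3.3, -0.3, 8.9]
width: 0.274
grip_force: 35.5
```

Run:
```python
from h import *
s=env.state();print(s["time"],s["position"],s["grip_force"],s["ft_force"])
w=env.snapshot("wrist");t=cv2.imread("pics/scene0.png")[180:300,290:450];u=env.snapshot("scene")[180:300,290:450]
cv2.imwrite("pics/w3.png",np.hstack([cv2.resize(w,(480,360)),cv2.resize(np.vstack([t,u]),(240,360))]))
```

```text
6.2 [435.83461614 -43.87612001  20.15865825] 35.469598174095154 [ 3.33784121 -0.32662772  8.88426124]
```

View pics/w3.png

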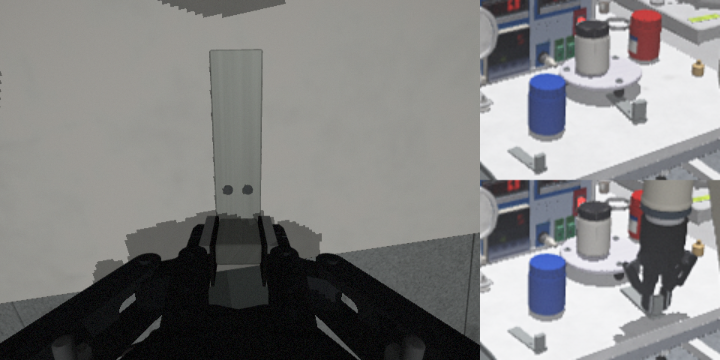

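The shim is fully out: its end is clear of the stand's shadow. The stand is level in place with the jar upright. Now I'll lift it.

Emit:
send_rows:
  slide:
    - [-1,0,-2]
    - [-2,0,-8]
    - [-2,0,-15]
    - [0,0,-25]
    - [0,0,-30]
    - [0,0,-30]
    - [0,0,-30]
    - [0,0,-10]
  roll: [0,0,0,0,0,0,0,0]
  squeeze: 50

```text
time: 6.97
position: [429.9, -42.9, 172.9]
orientation: [[0.986, -0.168, 0.003], [-0.168, -0.986, -0.0], [0.003, -0.0, -1.0]]
ft_force: [1.6, -0.0, -0.9]
width: 0.27
grip_force: 49.1
```

Emit:
send_rows:
  slide:
    - [-4,-20,0]
    - [-7,-35,0]
    - [-7,-35,0]
    - [-7,-35,0]
    - [-7,-35,0]
    - [-7,-35,0]
    - [-7,-35,0]
    - [-7,-35,0]
  roll: [0,0,0,0,0,0,0,0]

```text
time: 7.63
position: [420.0, 228.4, 168.6]
orientation: [[0.986, -0.168, -0.002], [-0.168, -0.986, -0.001], [-0.002, 0.001, -1.0]]
ft_force: [1.1, -0.2, -1.8]
width: 0.271
grip_force: 49.3
```

Emit:
send_rows:
  slide:
    - [-5,-30,0]
    - [-5,-30,0]
    - [-5,-20,0]
    - [0,0,0]
    - [0,0,0]
    - [0,0,0]
    - [0,0,0]
    - [0,0,0]
  roll: [0,0,0,0,0,0,0,0]

```text
time: 8.3
position: [420.2, 307.5, 169.1]
orientation: [[0.986, -0.17, -0.001], [-0.17, -0.986, -0.001], [-0.001, 0.001, -1.0]]
ft_force: [-0.3, 0.3, -1.6]
width: 0.269
grip_force: 49.5
```

Run:
```python
from h import *
K,R,t=c=cam("wrist");np.savez("w4.npz",K=K,R=R,t=t);w=env.snapshot("wrist");s=env.state();print(s["time"],s["position"],s["grip_force"],s["ft_force"],s["joints"])
cv2.imwrite("pics/w4.png",w)
```

```text
8.35 [420.38544781 307.63250651 169.24357809] 49.4662606716156 [ 0.74738816 -0.46459451 -0.77836445] [ 6.28933001e-01  2.75472040e-01  1.92054909e+00 -1.34564829e-04
  9.46041377e-01  2.37015704e+00]
```

View pics/w4.png

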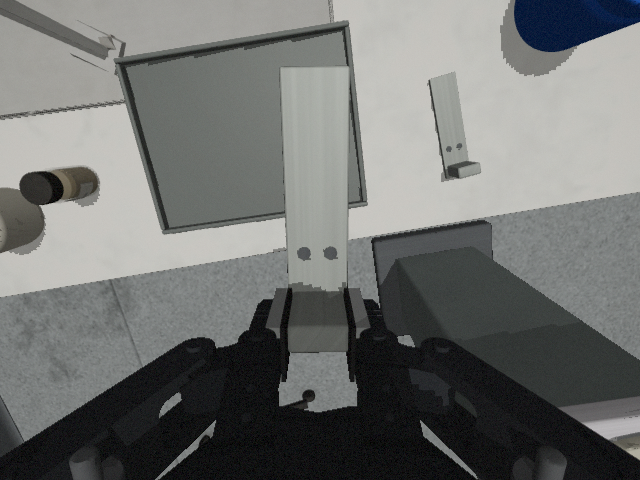

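The wrist view shows the tray rim corners at (116,60), (348,21), (367,205) and (164,233). The shim is held straight, with its free end at (315,67).

Run:
```python
from h import *
f=np.load("w4.npz");c=(f["K"],f["R"],f["t"])
P=np.array([ray(c,*p,14) for p in[(116,60),(348,21),(367,205),(164,233)]]);m=P.mean(0);print(P.round(1),m.round(1))
e=lambda i,j:(P[j]-P[i])
for i,j in((1,0),(2,3),(3,0),(2,1)):
    d=e(i,j);print(np.linalg.norm(d).round(1),np.arctan2(d[1],d[0]).round(3))
s=env.state();o=np.array(s["orientation"]);p=np.array(s["position"])
zb=p[2]-20+6  # strip top height
for u in((281,67),(349,67)):print("strip end tool frame",(o.T@(ray(c,*u,zb)-p)).round(1))
print("yaw",np.arctan2(o[1,0],o[0,0]))
```

```text
[[574.3 435.9  14. ]
 [570.2 259.2  14. ]
 [432.1 263.   14. ]
 [437.5 440.   14. ]] [503.5 349.5  14. ]
176.8 1.548
177.1 1.54
136.8 -0.03
138.2 -0.028
strip end tool frame [ 99.3 -14.4  14. ]
strip end tool frame [99.4 12.1 14. ]
yaw -0.17034903617955097
```

Emit:
send_rows:
  slide:
    - [0,0,0]
    - [0,0,0]
    - [9,-11,0]
    - [9,-11,0]
    - [9,-11,20]
    - [10,-11,25]
    - [0,0,25]
    - [0,0,0]
  roll: [-0.07,-0.07,0,0,0,0,0,0]

```text
time: 9.02
position: [456.9, 349.5, 95.2]
orientation: [[1.0, -0.03, -0.005], [-0.03, -1.0, -0.004], [-0.005, 0.004, -1.0]]
ft_force: [-1.4, -0.9, -2.3]
width: 0.268
grip_force: 49.4
```

Emit:
send_rows:
  slide:
    - [0,0,20]
    - [0,0,20]
    - [0,0,15]
    - [0,0,8]
    - [0,0,0]
    - [0,0,0]
    - [0,0,0]
    - [0,0,0]
  roll: [0,0,0,0,0,0,0,0]

```text
time: 9.68
position: [459.4, 352.0, 37.6]
orientation: [[1.0, -0.029, 0.002], [-0.029, -1.0, 0.001], [0.002, -0.001, -1.0]]
ft_force: [-0.4, 0.3, -1.0]
width: 0.267
grip_force: 49.5
```

Run:
```python
from h import *
w=env.snapshot("wrist");s=env.state();print(s["time"],s["position"],s["orientation"],s["ft_force"])
cv2.imwrite("pics/w5.png",w)
```

```text
9.7333 [459.29750132 351.97635156  37.4812469 ] [[ 0.99957084 -0.02925895  0.0014342 ]
 [-0.02926054 -0.99957121  0.00109918]
 [ 0.00140142 -0.00114067 -0.99999837]] [ 0.32848171  1.13339154 -1.85989741]
```

View pics/w5.png

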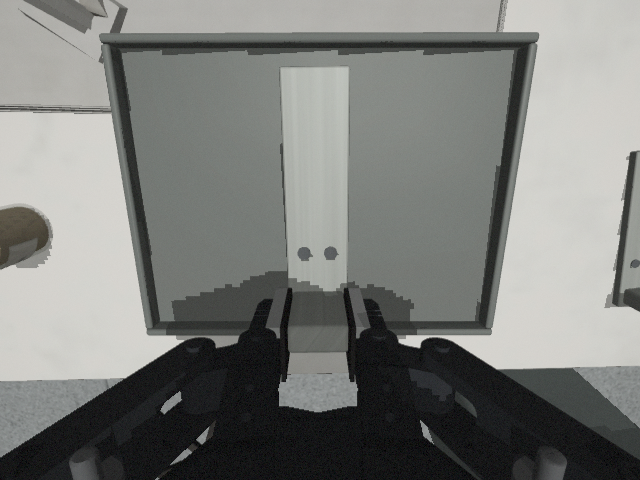

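The shim is over the tray floor, inside all four rims, and aligned with it. I'll lower it slowly.

Emit:
send_rows:
  slide:
    - [0,0,3]
    - [0,0,3]
    - [0,0,2]
    - [0,0,2]
    - [0,0,1]
    - [0,0,1]
    - [0,0,0]
    - [0,0,0]
  roll: [0,0,0,0,0,0,0,0]

```text
time: 10.4
position: [458.6, 351.5, 24.3]
orientation: [[1.0, -0.029, -0.0], [-0.029, -1.0, -0.0], [-0.0, 0.0, -1.0]]
ft_force: [-1.3, -0.3, -0.0]
width: 0.266
grip_force: 49.7
```

Emit:
send_rows:
  slide:
    - [0,0,0.5]
    - [0,0,0]
    - [0,0,0]
    - [0,0,0]
    - [0,0,0]
    - [0,0,0]
    - [0,0,0]
    - [0,0,0]
  roll: [0,0,0,0,0,0,0,0]

```text
time: 11.07
position: [458.7, 351.6, 24.3]
orientation: [[1.0, -0.029, 0.0], [-0.029, -1.0, 0.0], [0.0, -0.0, -1.0]]
ft_force: [-1.7, -2.5, 6.3]
width: 0.265
grip_force: 50.6
```

In contact with the floor (6 N upwards). I'll release and rise.

Emit:
send_rows:
  slide:
    - [0,0,0]
    - [0,0,0]
    - [0,0,0]
    - [0,0,0]
    - [0,0,0]
    - [0,0,0]
    - [0,0,0]
    - [0,0,0]
  roll: [0,0,0,0,0,0,0,0]
  jaw: 55

```text
time: 11.73
position: [458.7, 351.6, 23.8]
orientation: [[1.0, -0.029, 0.0], [-0.029, -1.0, 0.0], [0.0, -0.0, -1.0]]
ft_force: [0.2, 0.6, -0.1]
width: 0.548
grip_force: 0.0
```

Emit:
send_rows:
  slide:
    - [0,0,-5]
    - [0,0,-15]
    - [0,0,-25]
    - [0,0,-30]
    - [0,0,-30]
    - [0,0,-30]
    - [0,0,0]
    - [0,0,0]
  roll: [0,0,0,0,0,0,0,0]

```text
time: 12.4
position: [459.7, 352.3, 161.0]
orientation: [[1.0, -0.029, 0.003], [-0.029, -1.0, 0.003], [0.003, -0.003, -1.0]]
ft_force: [-1.5, 0.2, -0.9]
width: 0.549
grip_force: 0.0
```

Run:
```python
from h import *
s=env.state();print(s["time"],s["position"],s["ft_force"])
w=env.snapshot("wrist");u=env.snapshot("scene")[180:300,290:450];t=env.snapshot("side")[160:280,290:450]
cv2.imwrite("pics/w6.png",np.hstack([cv2.resize(w,(480,360)),cv2.resize(np.vstack([u,t]),(240,360))]))
```

```text
12.4 [459.69875631 352.30093849 161.03866633] [-1.50547685  0.17535583 -0.89963698]
```

View pics/w6.png

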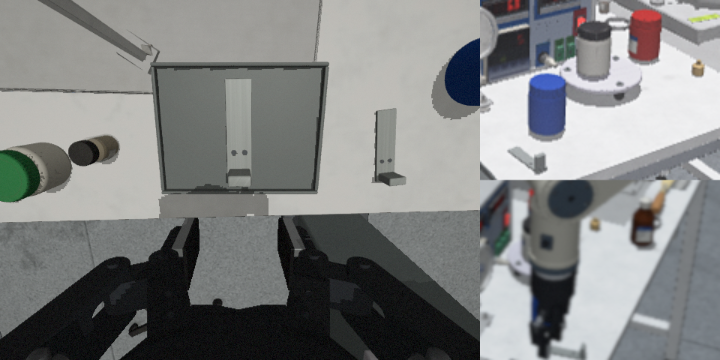

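The shim lies flat in the tray, clear of the walls. The stand is level with its jar upright, and the gripper touches nothing.

```bash
python3 -c "
from rig import env
print(env.job_done())"
```

```text
the job is handed in; nothing more can be done
None
```

The job is handed in: the shim is out and lies flat in the grey tray, and in the last pictures the stand sat level in place with the jar upright; the judge's result was not shown.

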